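Third hand: hold a drawer front against the drawer for screwing

ROBOT

A 6-joint arm with a two-finger parallel gripper is mounted at the origin on a cart in front of the work surface, level with it; the furniture and walls round the work are solid. World frame = base frame: x ahead of the robot, y to its left, z up, the work surface at z = 0. Lengths are in m, angles in rad, forces in N, time in s.
With the tool pointing down it reaches from about 0.275 to 0.775 m from the base axis. Payload 14.6 kg.
Tool frame: the origin (TCP) lies between the finger pads; the fingertips stand 14 mm ahead of it and the grasp point (between the pads) lies 5 mm behind it; z points along the fingers, y is the line along which they close (so a half turn about z gives the same grasp; the last joint's range is limited). The gripper opens to 85 mm and grips with 20 to 120 N. Pads are 22 mm wide; open, the fingers measure 114 mm over their backs; the gripper's body (76 mm by 85 mm) begins 54 mm behind the grasp point. The pads swing forward as they close: fully open they stand 13 mm farther back than shut.
Start: joints at [-1.381, 0.263, -0.048, 1.259, 0, 1.415], TCP at [0.177, -0.494, 0.245] pointing down, gripper open.
Joint ranges: [-2.65, 2.65], [-0.89, 1.7], [-1.18, 1.37], [-2.13, 2.11], [-1.35, 1.29], [-3.14, 3.14]. Speed limits (rad/s): [1.89, 1.89, 2.57, 2.79, 3.14, 3.14].

INTERFACE

Orientations are given as a unit quaternion [w, x, y, z].
In Python, from cell import manip gives the robot as it stands.
- The arm moves only by the tool send_rows, never from a script. Its arguments are lists of equal length, an entry for each row: "delta_pos": the shift along the tool's x, y, z in m, a list of three; "yaw": the turn about the tool's z in rad; "fingers": the opening, from 0 (shut) to 1 (fully open). A call has 1 to 10 rows; each row is the pose to reach, as a shift and turn from the pose commanded when the call began, along the tool's axes at that moment; what a row does not reach only later rows make up. A row lasts 1/8 s, in which the tool goes at most 62.5 mm and 10.7 degrees, less where a joint would pass 70% of its speed; a pose out of reach is approached as far as the arm can. A call with a gripper value outside its range is refused whole. The fingers move at their own pace and stop on an object; "grip_force" is the grip in N (left out, the last holds). Time passes only in rows, so rows that repeat a pose let the fingers close. It gives the time, the measured TCP pose, the force, the opening and the grip force at its end, in the units of the state.
- manip.get_state(): the state, without advancing time (a new reading comes with each control period).
- manip.capture(name): name is "scene" or "side" or "wrist"; returns (picture, depth): 480x640x3 uint8, red, green, blue; 480x640 float32, m along the optical axis (not along the pixel's ray), 0 where there is no reading.
- manip.camera_model(name): a dict with "fx", "fy", "cx", "cy" (pixels), "world_to_cam" (4x4, takes a point from world to camera coordinates); the wrist camera has in their place "T_tool_cam" (4x4, takes a point from camera to tool coordinates, whose origin is the TCP and whose axes are the flange's). Camera axes: x right, y down, z forward; pixel columns grow to the right and rows downward; lengths in m; the calibration is good to about 2 mm. A picture is of the moment at which its call begins: read the wrist's pose just before it. camera_model takes no time and is no camera call.
- manip.close_job(): hands the job in; it is judged then, once.
The state is a dict: "time": time; "joints": joint angles; "joint_velocities": joint speeds; "tau": joint torques, N m; "ee_pos": TCP position; "eef_rot": TCP orientation; "contact_force": force on the tool from outside, world axes, zero at the start; "torque": the same for the moment, N m; "grip_width": finger opening in m; "finger_force": force on a finger pad.
Only numpy, scipy, OpenCV 4.12 (cv2) and the standard library are available. Lean on these libraries where they do the work, as an engineer would, in place of code of your own. Each camera call takes 0.05 s, during which the arm holds its last target. There are 200 camera calls.

TASK

Take the plywood drawer front off its leaning rest, stand it upright on its long thin edge on the bed of the assembly jig, flat against and centred on the open end of the drawer, and press it steadily against the drawer with about 10 newtons, so that the pointers on the drawer's sides stand between their two brass studs. Never push the drawer back to its hard stop, and leave the other things on the table where they are. Finish while still holding and pressing the front with the gripper, so that somebody can drive the screws.

Things in the scene. Friction and masses are not known exactly. Their poses are not given: they have to be found in the camera images.
- front_panel: loose plywood drawer front: plain board 120 wide, 105 high, 14 mm thick, 0.13 kg, faces alike. Origin: middle of its lower long thin edge; x across the thickness, y along the width, z up the board. It leans in the rest, 0.61 rad from vertical, upper edge towards the robot; its upper 40 mm are free, to grip across the thickness. On the jig either face and either long edge will do
- rest: fixed wooden rest, foot 110 x 110 mm, two sloping bars and a ledge that carry the board. Origin on the table under the middle of the board's lower edge, which lies 30 mm above the table; x horizontal, away from the robot (the board leans to -x), z up. Wood up to 76 mm high. Rest and jig may be exchanged, left and right
- jig: fixed wooden assembly jig: bed 250 x 160 mm, its top 10 mm above the table, low guide rails, a rear block 60 mm high, and the drawer. Origin on the table under the middle of the unpressed drawer's open end; x is the direction of pressing (away from the robot), y left, z up. The bare bed in front of the drawer spans x = -70 mm to 0
- drawer (a joint): how far the drawer is pushed back along the jig's x against its springs, m: 0 unpressed, 0.030 hard stop. Springs of 700 N/m in all, no preload: 10 N gives about 0.014. The pointers on the drawer's sides stand between the two brass studs on the guide rails from about 0.007 to 0.021
- drawer_mouth (a point): middle of the drawer's open end, 30 mm above the bed; moves with the drawer. The drawer is a wooden box 120 mm long, 110 mm wide outside, walls 10 mm, open above and towards the robot; its walls reach from 1 to 61 mm above the bed
- dye_pot_3: bystander: screw pot with a black lid, 54 mm across, 44 mm high, standing between rest and jig; origin at the middle of its underside
- cup_0: bystander: clear mixing cup, 70 mm across, 81 mm high; origin at the middle of its underside
- thread_cone: bystander: cone of thread, 60 mm across, 82 mm high; origin at the middle of its underside
- bottle_green: bystander: squeeze bottle, 67 mm across, 193 mm high; origin at the middle of its underside
- scissors_1: bystander: scissors lying flat, 87 x 199 x 9 mm; origin at the middle of its underside
Mind the look-alikes: they are no part of the job. Of the things like the front_panel, leave any that is green or purple; of the rest the larger one is meant.

How it is judged:
On the way:
1. the drawer front is lifted off its rest (contact force between front_panel and rest below 0.05 N and distance between front_panel and rest above 0.06 m), for 0.1 s.
At the end, for the whole second after the job is handed in: Front upright on the bed (at most 5 mm above it), within 4 degrees of upright and of square to the drawer, centred within 10 mm, at rest, held by the fingers, pressing the drawer back 7 to 21 mm (contact force 4 to 17 N), steadily; the robot does not touch the drawer itself (value of joint drawer between 0.007 and 0.021 m and velocity of joint drawer between -0.005 and 0.005 m/s and contact force between front_panel and drawer between 4 and 17 N and contact force between the arm and drawer below 0.5 N and contact force between the fingers and front_panel above 3 N and angle between the z axis of front_panel and the z axis of jig, either way round below 0.07 rad and angle between the x axis of front_panel and the x axis of jig, either way round below 0.07 rad and (z of front_panel in the frame of jig between 0.007 and 0.015 m or z of front_panel in the frame of jig between 0.112 and 0.12 m) and y of front_panel in the frame of jig between -0.01 and 0.01 m and linear speed of front_panel below 0.02 m/s); the arm keeps its last pose, push and grip.
It fails at once if the drawer is pushed back to its hard stop (value of joint drawer above 0.0285 m).
It fails at once if a bystander is moved by more than 20 mm (distance of any of dye_pot_3, cup_0, thread_cone, bottle_green, scissors_1 from where it was at the start of the episode above 0.02 m).
It also fails if it takes over 45 s, if anything falls off the work surface, if the arm or the gripper's body presses on something with over 40 N, if the wrist force passes 120 N, or if a joint passes its speed limit or range.

## Working session

There is one attempt and no reset: what is moved stays moved. The work goes in short steps, Python scripts to look and compute and a tool call to move; the robot and the scene stay as the last step left them, time stands still between calls to the robot, and variables do not carry over. Pictures are saved under pics/ and viewed, at most 10 in all, crops included, and the job is handed in when it is done.

Besides the shell and the picture viewer there is one more tool, called after "Call:" by a JSON object that holds its "api" and its "payload", one argument or row to a line. send_rows: Moves the arm, as the interface text tells. Its arguments: {"type":"object","properties":{"delta_pos":{"type":"array"},"yaw":{"type":"array"},"fingers":{"type":"array"},"grip_force":{"type":"number"}},"required":["delta_pos","yaw","fingers"]}

```bash
mkdir -p pics
python3 - <<'E'
from cell import manip
import cv2,numpy as np
s=manip.get_state();print(s)
for n in("scene","side"):
    p,d=manip.capture(n);cv2.imwrite(f"pics/{n}0.png",p[:,:,::-1]);np.save(f"pics/{n}0.npy",d);print(n,manip.camera_model(n))
print(manip.camera_model("wrist"))
E
```

```text
{'time': 0.0, 'joints': array([-1.38128118e+00,  2.63493784e-01, -4.89645335e-02,  1.25941103e+00,
        2.68336903e-05,  1.41548865e+00]), 'joint_velocities': array([ 4.06194849e-04,  5.00937362e-05, -3.06965024e-04, -4.17871122e-04,
       -6.68148613e-04,  7.08533140e-04]), 'tau': array([-2.89288706e-03, -6.37615156e+01,  3.84563613e+01,  1.37019958e-02,
       -2.75568600e-04, -3.18080836e-06]), 'ee_pos': array([ 0.17741072, -0.49381921,  0.24483008]), 'eef_rot': array([-5.36661075e-04,  9.85173793e-01,  1.71558473e-01,  4.23899996e-06]), 'contact_force': array([-0.45099358,  0.49097546, -0.29014149]), 'torque': array([ 0.0054493 ,  0.02671416, -0.00552448]), 'finger_force': 0.0, 'grip_width': 0.08534452062585657}
scene {'fx': 498.9075824698048, 'fy': 498.9075824698048, 'cx': 317.2681648088043, 'cy': 228.80961885447078, 'world_to_cam': array([[-0.81677712, -0.57677635, -0.01428878,  0.46118214],
       [-0.36391366,  0.53424266, -0.76298862,  0.27824402],
       [ 0.44770747, -0.61799177, -0.64625397,  1.15037272],
       [ 0.        ,  0.        ,  0.        ,  1.        ]])}
side {'fx': 578.8690836615555, 'fy': 578.8690836615555, 'cx': 310.99320684579874, 'cy': 240.94061666989003, 'world_to_cam': array([[ 0.99784188,  0.06317553,  0.01790066, -0.58715964],
       [ 0.05334704, -0.62103496, -0.78196526,  0.03623215],
       [-0.03828413,  0.78123264, -0.62306492,  1.72301309],
       [ 0.        ,  0.        ,  0.        ,  1.        ]])}
{'fx': 420.9502221662019, 'fy': 420.9502221662019, 'cx': 323.2726943632958, 'cy': 237.8918052738557, 'T_tool_cam': array([[ 1.70340983e-04, -9.65973158e-01, -2.58642278e-01,
         6.57009367e-02],
       [ 9.99999371e-01, -1.22231387e-04,  1.11510430e-03,
        -6.45618056e-05],
       [-1.10877502e-03, -2.58642305e-01,  9.65972530e-01,
        -1.27483866e-01],
       [ 0.00000000e+00,  0.00000000e+00,  0.00000000e+00,
         1.00000000e+00]])}
```

View pics/scene0.png

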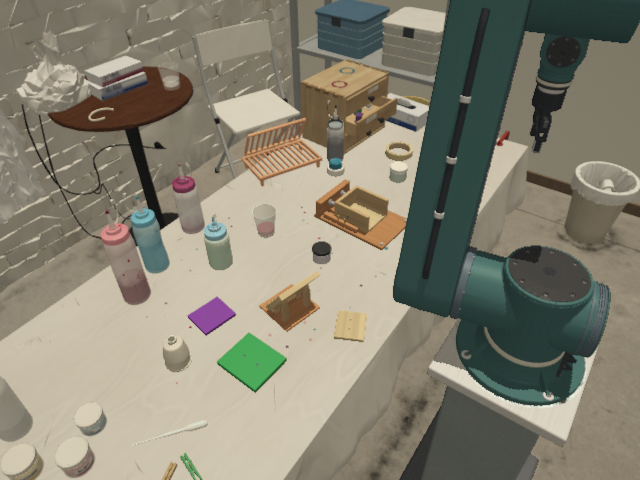

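View pics/side0.png

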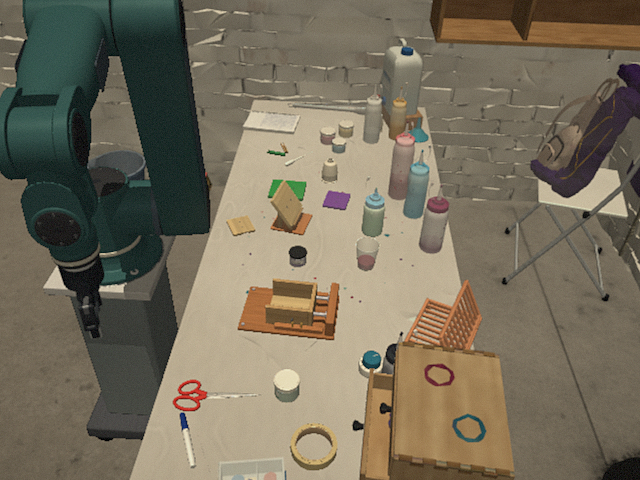

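The scene shows the panel in the rest at about (290,295), with the jig at (362,212) and the pot at (321,252). In the side view they are at (290,210), (290,310) and (298,257). The small tan board at (350,325) is a decoy. Next I'll make a top-down map from depth.

```bash
cat > h.py <<'E'
from cell import manip
import cv2,numpy as np
def cloud(n,d):
    m=manip.camera_model(n);v,u=np.nonzero(d>0);z=d[v,u]
    c=np.stack([(u-m["cx"])/m["fx"]*z,(v-m["cy"])/m["fy"]*z,z,np.ones_like(z)])
    return (np.linalg.inv(m["world_to_cam"])@c)[:3].T,u,v
def proj(n,P):
    m=manip.camera_model(n);c=m["world_to_cam"]@np.append(P,1);return m["fx"]*c[0]/c[2]+m["cx"],m["fy"]*c[1]/c[2]+m["cy"]
E
python3 - <<'E'
from h import *
for n,pts in (("scene",[(290,295),(321,252),(362,212),(340,228)]),("side",[(288,205),(298,257),(290,310),(250,320),(336,310)])):
    d=np.load(f"pics/{n}0.npy");P,u,v=cloud(n,d)
    for p in pts: print(n,p,P[(u==p[0])&(v==p[1])].round(3))
im=cv2.imread("pics/side0.png");a=cv2.resize(im[165:345,220:350],None,fx=4.4,fy=3.3,interpolation=cv2.INTER_CUBIC)
cv2.imwrite("pics/sc.png",a)
# topdown map: x 0.2..0.8 (up), y -0.4..0.4 (left)
out=np.zeros((600,800,3),np.uint8)
for n in("side","scene"):
    d=np.load(f"pics/{n}0.npy");P,u,v=cloud(n,d);im=cv2.imread(f"pics/{n}0.png")
    k=(P[:,2]<.25)&(P[:,2]>-.02);o=np.argsort(P[k,2]);P=P[k][o];c=im[v[k][o],u[k][o]]
    r=((0.8-P[:,0])*1000).astype(int);q=((0.4-P[:,1])*1000).astype(int)
    for a in range(2):
        for b in range(2):
            g=(r+a>=0)&(r+a<600)&(q+b>=0)&(q+b<800);out[r[g]+a,q[g]+b]=c[g]
cv2.imwrite("pics/top.png",out)
E
```

```text
scene (290, 295) [[0.479 0.229 0.094]]
scene (321, 252) [[0.533 0.026 0.047]]
scene (362, 212) [[ 0.518 -0.158  0.07 ]]
scene (340, 228) [[ 0.574 -0.131  0.002]]
side (288, 205) [[0.503 0.189 0.074]]
side (298, 257) [[ 0.551 -0.017  0.038]]
side (290, 310) [[ 0.551 -0.261  0.069]]
side (250, 320) [[ 0.446 -0.252  0.015]]
side (336, 310) [[ 0.667 -0.193  0.01 ]]
```

View pics/top.png

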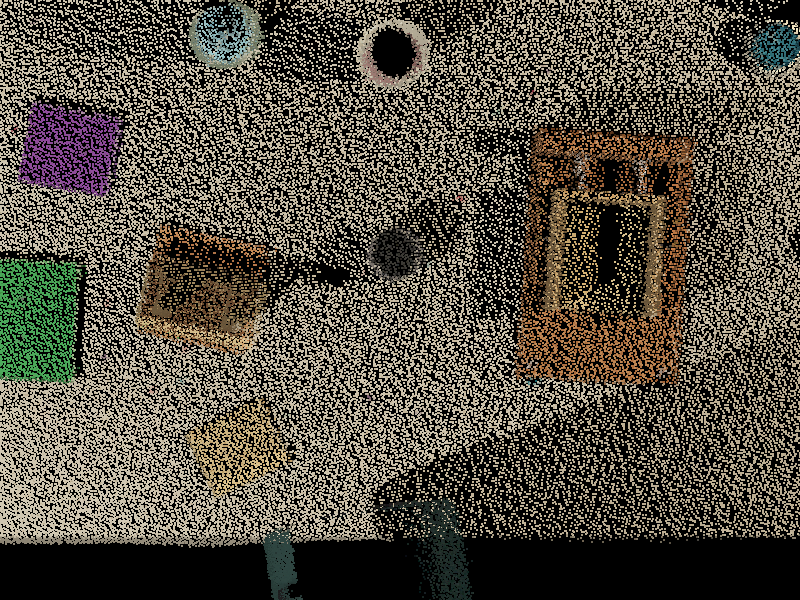

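View pics/sc.png

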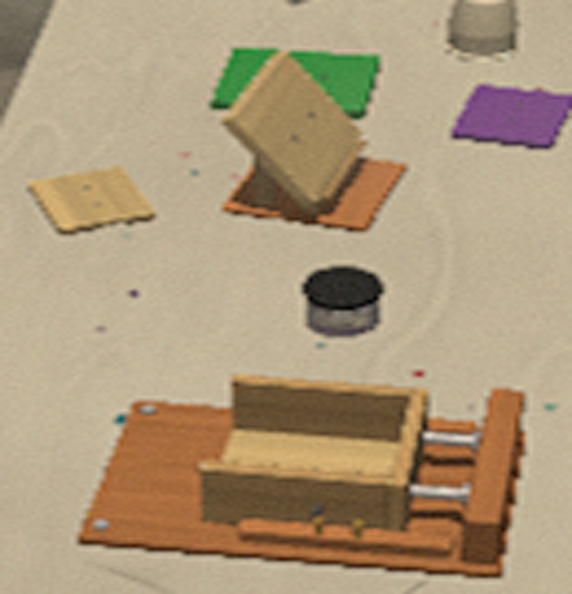

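The map (1 mm/px) puts the jig bed corners at about (517,380) and (680,385), with the drawer opening at row 315. The board's top edge runs (137,320) to (243,352). Now the fits.

Run:
```python
from h import *
from scipy.optimize import least_squares
C={n:cloud(n,np.load(f"pics/{n}0.npy"))[0] for n in("side","scene")}
# board: box fit
for n in C:
    P=C[n];Q=P[(P[:,0]>.43)&(P[:,0]<.60)&(P[:,1]>.12)&(P[:,1]<.28)&(P[:,2]>.06)&(P[:,2]<.2)]
    def loc(p):
        ox,oy,yaw=p;c,s=np.cos(yaw),np.sin(yaw);t=.61
        D=Q-[ox,oy,.03];X=D[:,0]*c+D[:,1]*s;Y=-D[:,0]*s+D[:,1]*c;Z=D[:,2]
        return X*np.cos(t)+Z*np.sin(t),Y,-X*np.sin(t)+Z*np.cos(t)
    def res(p):
        L=np.abs(np.stack(loc(p),1)-[0,0,.0525])-[.007,.06,.0525]
        o=np.linalg.norm(np.maximum(L,0),axis=1)+np.minimum(L.max(1),0);return o
    b=min((least_squares(res,[x,y,-.28],loss="soft_l1",f_scale=.002) for x in(.52,.54,.56) for y in(.18,.2,.22)),key=lambda r:r.cost)
    X,Y,Z=loc(b.x);k=np.abs(res(b.x))<.006
    print(n,len(Q),b.x.round(4),np.abs(res(b.x)).mean().round(4),[ (a[k].min().round(3),a[k].max().round(3)) for a in(X,Y,Z)])
    W=P[(P[:,0]>.46)&(P[:,0]<.63)&(P[:,1]>-.29)&(P[:,1]<-.11)&(P[:,2]>.066)&(P[:,2]<.076)]
    r=cv2.minAreaRect(W[:,:2].astype(np.float32));print(" drawer",len(W),r,cv2.boxPoints(r).round(3).tolist(),W[:,2].mean())
    B=P[(P[:,0]>.40)&(P[:,0]<.475)&(P[:,1]>-.32)&(P[:,1]<-.08)&(P[:,2]>.006)&(P[:,2]<.016)]
    r=cv2.minAreaRect(B[:,:2].astype(np.float32));print(" bed",cv2.boxPoints(r).round(3).tolist(),B[:,2].mean())
    O=P[(P[:,1]>-.05)&(P[:,1]<.06)&(P[:,0]>.48)&(P[:,0]<.6)&(P[:,2]>.036)&(P[:,2]<.055)];print(" pot",O.mean(0),O.max(0),O.min(0))
```

```text
side 602 [ 0.5252  0.1938 -0.2047] 0.0017 [(np.float64(-0.01), np.float64(0.013)), (np.float64(-0.065), np.float64(0.063)), (np.float64(0.029), np.float64(0.109))]
 drawer 451 ((0.5487134456634521, -0.2058749496936798), (0.11962266266345978, 0.11991037428379059), 85.95569610595703) [[0.48500001430511475, -0.26100000739097595], [0.6039999723434448, -0.27000001072883606], [0.6129999756813049, -0.15000000596046448], [0.49300000071525574, -0.1420000046491623]] 0.07067963768200601
 bed [[0.4000000059604645, -0.3190000057220459], [0.4749999940395355, -0.3190000057220459], [0.4749999940395355, -0.07999999821186066], [0.4009999930858612, -0.07999999821186066]] 0.010377102089730172
 pot [0.54664799 0.00287216 0.04322854] [0.57304876 0.03397318 0.05133163] [ 0.52028799 -0.02577395  0.0362217 ]
scene 465 [ 0.5233  0.1929 -0.2114] 0.0022 [(np.float64(-0.013), np.float64(0.009)), (np.float64(-0.06), np.float64(0.062)), (np.float64(0.033), np.float64(0.11))]
 drawer 324 ((0.547945499420166, -0.20529812574386597), (0.11921846121549606, 0.12178663164377213), 85.58378601074219) [[0.4830000102519989, -0.25999999046325684], [0.6039999723434448, -0.26899999380111694], [0.6129999756813049, -0.1509999930858612], [0.492000013589859, -0.14100000262260437]] 0.07050636441870047
 bed [[0.40700000524520874, -0.11500000208616257], [0.40700000524520874, -0.3140000104904175], [0.4749999940395355, -0.31299999356269836], [0.4749999940395355, -0.11500000208616257]] 0.010324336071840981
 pot [0.54414146 0.00815752 0.04302619] [0.57323976 0.03437316 0.04852435] [ 0.51721332 -0.02106485  0.03606706]
```

```bash
cat >> h.py <<'E'
from scipy.spatial.transform import Rotation as R
def tool():
    s=manip.get_state();q=s["eef_rot"];M=R.from_quat([q[1],q[2],q[3],q[0]]).as_matrix();return s,np.array(s["ee_pos"]),M
def delta(t,ang):
    s,p,M=tool();a=np.arctan2(M[1,0],M[0,0])
    print("tool delta",(M.T@(np.array(t)-p)).round(4),"yaw",round(-((ang-a+np.pi)%(2*np.pi)-np.pi),4),"ang",round(a,4))
E
python3 -c "
from h import *
delta([.476,.203,.20],-.208+np.pi/2)"
```

```text
tool delta [ 0.5165 -0.5549  0.0455] yaw -1.018 ang 0.3448
```

Call:
{"api": "send_rows", "payload": {
  "delta_pos": [
    [0.2, -0.21, 0],
    [0.5165, -0.555, 0],
    [0.5165, -0.555, 0],
    [0.5165, -0.555, 0],
    [0.5165, -0.555, 0],
    [0.5165, -0.555, 0],
    [0.5165, -0.555, 0],
    [0.5165, -0.555, 0],
    [0.5165, -0.555, 0],
    [0.5165, -0.555, 0]
  ],
  "yaw": [-0.1, -0.2, -0.3, -0.4, -0.5, -0.65, -0.8, -0.95, -1.018, -1.018],
  "fingers": [1, 1, 1, 1, 1, 1, 1, 1, 1, 1],
  "grip_force": 30
}}

```text
time: 1.35
ee_pos: [0.4212, 0.0754, 0.2453]
eef_rot: [0.0, 0.776, 0.63, 0.0]
contact_force: [1.8, -1.6, 0.3]
grip_width: 0.0852
finger_force: 0.0
```

```bash
python3 -c "
from h import *
print(tool()[1]);delta([.476,.203,.20],-.208+np.pi/2)"
```

```text
[0.42124485 0.07538635 0.24531547]
tool delta [0.1361 0.0274 0.0453] yaw 0.0014 ang 1.3642
```

Call:
{"api": "send_rows", "payload": {
  "delta_pos": [
    [0.06, 0.012, 0],
    [0.12, 0.024, 0.02],
    [0.136, 0.0274, 0.04],
    [0.136, 0.0274, 0.045],
    [0.136, 0.0274, 0.045]
  ],
  "yaw": [0, 0, 0, 0, 0],
  "fingers": [1, 1, 1, 1, 1]
}}

```text
time: 1.98
ee_pos: [0.4754, 0.1999, 0.2004]
eef_rot: [-0.0, 0.777, 0.63, -0.0]
contact_force: [0.1, 0.3, 0.2]
grip_width: 0.085
finger_force: 0.0
```

Run:
```python
from h import *
s,p,M=tool();print(p)
im,d=manip.capture("wrist");cv2.imwrite("pics/w1.png",im[:,:,::-1])
m=manip.camera_model("wrist");v,u=np.nonzero(d>0);z=d[v,u]
c=np.stack([(u-m["cx"])/m["fx"]*z,(v-m["cy"])/m["fy"]*z,z,np.ones_like(z)])
T=np.eye(4);T[:3,:3]=M;T[:3,3]=p
P=(T@m["T_tool_cam"]@c)[:3].T;np.save("pics/w1P.npy",np.c_[P,u,v])
# top edge region: points z>.1
k=(P[:,2]>.105)&(P[:,2]<.13)&(P[:,0]>.4)&(P[:,1]>.1)&(P[:,1]<.3);Q=P[k]
r=cv2.minAreaRect(Q[:,:2].astype(np.float32));print(r,cv2.boxPoints(r).round(4).tolist(),Q[:,2].max())
```

```text
[0.4754056  0.19987345 0.200388  ]
((0.4732465147972107, 0.20518212020397186), (0.11942079663276672, 0.02135007083415985), 77.8389892578125) [[0.45019999146461487, 0.14910000562667847], [0.47110000252723694, 0.1446000039577484], [0.49630001187324524, 0.2612999975681305], [0.47540000081062317, 0.26579999923706055]] 0.12039330041856403
```

View pics/w1.png

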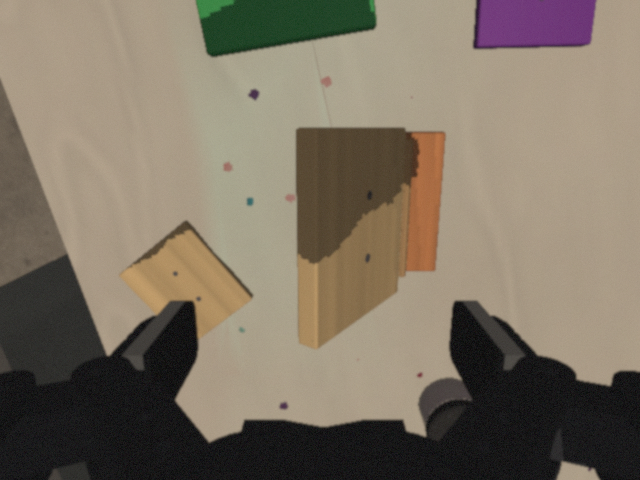

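The wrist view shows the board in the rest. Its top edge lies at about (300–315, 130–345), parallel to the tool x, and the fingers straddle it. The depth fit gives yaw -0.212 and a top height of 0.120, which matches the model, so I'll descend.

```bash
python3 -c "
from h import *
delta([.479,.204,.101],-.212+np.pi/2)"
```

```text
tool delta [0.0049 0.0024 0.0999] yaw 0.0031 ang 1.3619
```

Call:
{"api": "send_rows", "payload": {
  "delta_pos": [
    [0.003, 0.002, 0.04],
    [0.005, 0.0025, 0.07],
    [0.005, 0.0025, 0.09],
    [0.005, 0.0025, 0.099],
    [0.005, 0.0025, 0.1],
    [0.005, 0.0025, 0.1],
    [0.005, 0.0025, 0.1],
    [0.005, 0.0025, 0.1],
    [0.005, 0.0025, 0.1],
    [0.005, 0.0025, 0.1]
  ],
  "yaw": [0, 0, 0, 0, 0, 0, 0, 0, 0, 0],
  "fingers": [1, 1, 1, 1, 0.5, 0.45, 0.4, 0.37, 0.35, 0.35],
  "grip_force": 20
}}

```text
time: 3.28
ee_pos: [0.4796, 0.2051, 0.1012]
eef_rot: [0.0, 0.777, 0.63, 0.001]
contact_force: [-4.0, -1.1, 8.1]
grip_width: 0.0323
finger_force: 17.6
```

Call:
{"api": "send_rows", "payload": {
  "delta_pos": [
    [0, 0.006, -0.004],
    [0, 0.012, -0.008],
    [0, 0.018, -0.012],
    [0, 0.024, -0.017],
    [0, 0.03, -0.022],
    [0, 0.034, -0.03],
    [0, 0.038, -0.04],
    [0, 0.04, -0.05],
    [0, 0.04, -0.06],
    [0, 0.04, -0.06]
  ],
  "yaw": [0, 0, 0, 0, 0, 0, 0, 0, 0, 0],
  "fingers": [0.3, 0.25, 0.2, 0.1, 0, 0, 0, 0, 0, 0],
  "grip_force": 30
}}

```text
time: 4.53
ee_pos: [0.5186, 0.1968, 0.161]
eef_rot: [0.0, 0.777, 0.63, 0.0]
contact_force: [-0.1, -0.6, -1.3]
grip_width: 0.0134
finger_force: 29.5
```

Run:
```python
from h import *
a=[cv2.resize(manip.capture("side")[0][130:270,220:360,::-1],(400,400),interpolation=2),cv2.resize(manip.capture("wrist")[0][:,:,::-1],(400,300))]
o=np.zeros((400,800,3),np.uint8);o[:,:400]=a[0];o[:300,400:]=a[1];cv2.imwrite("pics/c1.png",o)
```

```text
(no output)
```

View pics/c1.png

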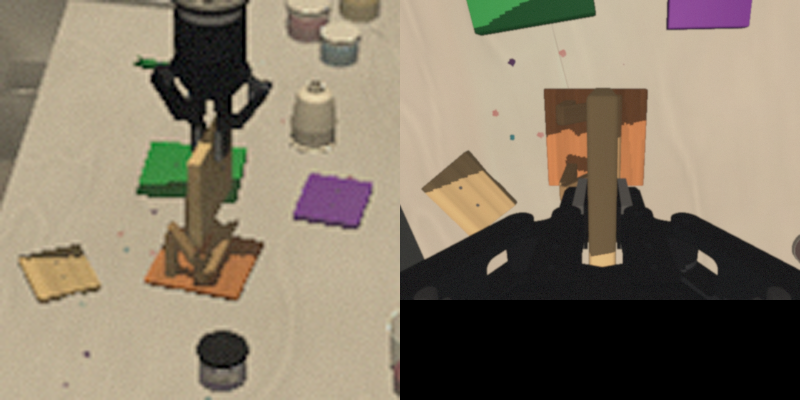

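The board hangs upright and flush between the fingers, spanning about (600, 90–265) in the right-hand picture. I'll tighten the grip, lift, and measure its in-hand pose.

Call:
{"api": "send_rows", "payload": {
  "delta_pos": [
    [0, 0, 0],
    [0, 0, -0.03],
    [0, 0, -0.07],
    [0, 0, -0.09],
    [0, 0, -0.09],
    [0, 0, -0.09]
  ],
  "yaw": [0, 0, 0, 0, 0, 0],
  "fingers": [0, 0, 0, 0, 0, 0],
  "grip_force": 80
}}

```text
time: 5.38
ee_pos: [0.518, 0.1966, 0.2491]
eef_rot: [-0.0, 0.777, 0.63, -0.001]
contact_force: [-0.3, -0.6, -2.5]
grip_width: 0.0126
finger_force: 81.2
```

```bash
cat >> h.py <<'E'
def wcloud():
    s,p,M=tool();im,d=manip.capture("wrist");m=manip.camera_model("wrist");v,u=np.nonzero(d>0);z=d[v,u]
    c=np.stack([(u-m["cx"])/m["fx"]*z,(v-m["cy"])/m["fy"]*z,z,np.ones_like(z)])
    return im,(m["T_tool_cam"]@c)[:3].T,u,v,p,M
E
python3 - <<'E'
from h import *
im,L,u,v,p,M=wcloud();print("tcp",p)
# wrist cloud in tool frame: board top edge
k=(np.abs(L[:,1])<.02)&(L[:,2]>-.05)&(L[:,2]<.005)&(L[:,0]>.015);Q=L[k]
print("wrist top: n",len(Q),"x",np.percentile(Q[:,0],[0,1,99,100]).round(4),"y",np.percentile(Q[:,1],[1,50,99]).round(4),"z",np.percentile(Q[:,2],[2,25,50,75]).round(4))
if len(Q)>10:
    a=np.polyfit(Q[:,0],Q[:,2],1);print("z slope vs x",a); print("y slope",np.polyfit(Q[:,0],Q[:,1],1))
for n in("side","scene"):
    P,_,_=cloud(n,manip.capture(n)[1]);T=(P-p)@M
    k=(np.abs(T[:,0])<.075)&(np.abs(T[:,1])<.03)&(T[:,2]>.02)&(T[:,2]<.12);T=T[k]
    print(n,len(T),[np.percentile(T[:,i],[1,5,50,95,99]).round(4).tolist() for i in range(3)])
    f=np.abs(T[:,1]-np.median(T[:,1]))<.012
    c,*_=np.linalg.lstsq(np.c_[T[f][:,0],T[f][:,2],np.ones(f.sum())],T[f][:,1],rcond=None);print(" plane y=ax+bz+c",c.round(4))
E
```

```text
tcp [0.5180419  0.19661472 0.24909108]
wrist top: n 7663 x [0.015  0.0155 0.0586 0.0587] y [-0.0063  0.0004  0.0075] z [-0.0149 -0.0139 -0.0135 -0.013 ]
z slope vs x [ 0.06310377 -0.01593948]
y slope [0.00115623 0.00050015]
side 306 [[-0.0662, -0.0639, -0.027, 0.0532, 0.0618], [-0.0056, -0.0047, 0.0056, 0.0076, 0.0081], [0.0211, 0.024, 0.0548, 0.0855, 0.0908]]
 plane y=ax+bz+c [ 0.0426 -0.007   0.0055]
scene 999 [[-0.061, -0.0555, 0.0044, 0.0568, 0.0578], [-0.0092, -0.0086, -0.0064, -0.003, 0.0041], [0.0208, 0.0233, 0.0533, 0.0851, 0.0887]]
 plane y=ax+bz+c [ 0.013   0.0086 -0.0066]
```

```bash
python3 -c "
from h import *
delta([.455,-.198,.20],-.073+np.pi/2)"
```

```text
tool delta [-0.3991  0.0199  0.0495] yaw -0.135 ang 1.3628
```

Call:
{"api": "send_rows", "payload": {
  "delta_pos": [
    [-0.03, 0, 0],
    [-0.08, 0, 0],
    [-0.13, 0.005, 0],
    [-0.18, 0.01, 0],
    [-0.23, 0.012, 0],
    [-0.28, 0.015, 0],
    [-0.33, 0.02, 0.01],
    [-0.37, 0.02, 0.03],
    [-0.399, 0.02, 0.045],
    [-0.399, 0.02, 0.05]
  ],
  "yaw": [0, 0, -0.02, -0.04, -0.06, -0.08, -0.1, -0.12, -0.135, -0.135],
  "fingers": [0, 0, 0, 0, 0, 0, 0, 0, 0, 0]
}}

```text
time: 6.78
ee_pos: [0.4547, -0.1991, 0.1988]
eef_rot: [-0.001, 0.733, 0.68, -0.0]
contact_force: [-1.5, -0.3, -1.9]
grip_width: 0.0124
finger_force: 81.2
```

Call:
{"api": "send_rows", "payload": {
  "delta_pos": [
    [0, 0, 0],
    [0, 0, 0]
  ],
  "yaw": [0, 0],
  "fingers": [0, 0]
}}

```text
time: 7.02
ee_pos: [0.4559, -0.1971, 0.2006]
eef_rot: [0.0, 0.732, 0.681, 0.0]
contact_force: [-0.1, 0.5, -1.1]
grip_width: 0.0124
finger_force: 81.2
```

Run:
```python
from h import *
im,L,u,v,p,M=wcloud();print("tcp",p);cv2.imwrite("pics/w2.png",im[:,:,::-1])
W=L@M.T+p
k=(W[:,0]>.46)&(W[:,0]<.64)&(W[:,1]>-.29)&(W[:,1]<-.11)&(W[:,2]>.064)&(W[:,2]<.078);Q=W[k]
print("wrist wall",len(Q),cv2.boxPoints(cv2.minAreaRect(Q[:,:2].astype(np.float32))).round(4).tolist(),Q[:,2].mean())
k=(np.abs(L[:,1])<.02)&(L[:,2]>-.05)&(L[:,2]<.005)&(L[:,0]>.02);Q=L[k];print("zfit",np.polyfit(Q[:,0],Q[:,2],1),"yfit",np.polyfit(Q[:,0],Q[:,1],1),Q[:,0].max())
for n in("side","scene"):
    P,_,_=cloud(n,manip.capture(n)[1])
    T=(P-p)@M;k=(np.abs(T[:,0])<.07)&(np.abs(T[:,1])<.02)&(T[:,2]>.06)&(T[:,2]<.1);T=T[k]
    b=[(x,np.percentile(T[np.abs(T[:,0]-x)<.007][:,2],97).round(4)) for x in(-.045,-.03,-.015,0,.015,.03,.045) if (np.abs(T[:,0]-x)<.007).sum()>8];print(n,"bottom",b)
```

```text
tcp [ 0.45587758 -0.19713679  0.20062671]
wrist wall 8910 [[0.4860999882221222, -0.2554999887943268], [0.6067000031471252, -0.2635999917984009], [0.6140999794006348, -0.15360000729560852], [0.4934999942779541, -0.14550000429153442]] 0.0693507788095333
zfit [ 0.03192784 -0.01452244] yfit [-0.00109138  0.00062102] 0.05860222140469016
side bottom [(-0.045, np.float64(0.086)), (-0.03, np.float64(0.0856)), (-0.015, np.float64(0.0862)), (0, np.float64(0.0833)), (0.015, np.float64(0.0838)), (0.03, np.float64(0.0828)), (0.045, np.float64(0.0824))]
scene bottom [(-0.015, np.float64(0.0876)), (0, np.float64(0.0892)), (0.015, np.float64(0.09)), (0.03, np.float64(0.0863)), (0.045, np.float64(0.0887))]
```

View pics/w2.png

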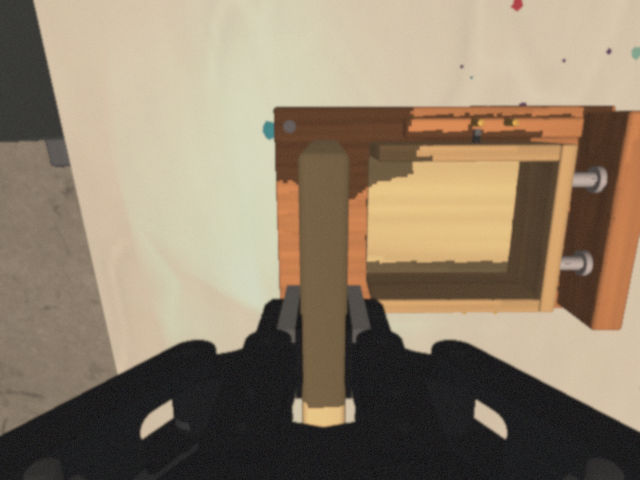

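The view shows the board, (300–350, 140–425), above the bed in front of the drawer and parallel to its mouth edge at u≈368. The drawer fit is 110 x 121 mm, which matches. Lowering now.

```bash
python3 -c "
from h import *
delta([.4640,-.198,.104],-.069+np.pi/2)"
```

```text
tool delta [-0.      0.0081  0.0966] yaw -0.0031 ang 1.4987
```

Call:
{"api": "send_rows", "payload": {
  "delta_pos": [
    [0, 0.004, 0.03],
    [0, 0.008, 0.06],
    [0, 0.008, 0.08],
    [0, 0.008, 0.09],
    [0, 0.008, 0.0965],
    [0, 0.008, 0.0965]
  ],
  "yaw": [-0.003, -0.003, -0.003, -0.003, -0.003, -0.003],
  "fingers": [0, 0, 0, 0, 0, 0]
}}

```text
time: 7.92
ee_pos: [0.4637, -0.1984, 0.104]
eef_rot: [0.0, 0.731, 0.682, 0.0]
contact_force: [-0.0, -0.3, -1.4]
grip_width: 0.0127
finger_force: 81.0
```

Call:
{"api": "send_rows", "payload": {
  "delta_pos": [
    [0, 0, 0],
    [0, 0, 0.001],
    [0, 0, 0.002],
    [0, 0, 0.003],
    [0, 0, 0.004],
    [0, 0, 0.004]
  ],
  "yaw": [0, 0, 0, 0, 0, 0],
  "fingers": [0, 0, 0, 0, 0, 0],
  "grip_force": 30
}}

```text
time: 8.68
ee_pos: [0.4638, -0.1984, 0.1003]
eef_rot: [0.0, 0.731, 0.682, 0.0]
contact_force: [-1.6, 2.7, 8.0]
grip_width: 0.0127
finger_force: 82.7
```

Call:
{"api": "send_rows", "payload": {
  "delta_pos": [
    [0, 0, 0.0005],
    [0, 0, 0.001],
    [0, 0, 0.0015],
    [0, 0, 0.0015]
  ],
  "yaw": [0, 0, 0, 0],
  "fingers": [0, 0, 0, 0],
  "grip_force": 25
}}

```text
time: 9.18
ee_pos: [0.4641, -0.1984, 0.1003]
eef_rot: [0.001, 0.731, 0.682, 0.001]
contact_force: [-6.5, 7.4, 34.7]
grip_width: 0.0133
finger_force: 86.7
```

```bash
cat > m.py <<'E'
from h import *
im,L,u,v,p,M=wcloud();print("tcp",p)
k=(np.abs(L[:,1])<.02)&(L[:,2]>-.05)&(L[:,2]<.005)&(L[:,0]>.02);Q=L[k];print("zfit",np.polyfit(Q[:,0],Q[:,2],1),"yfit",np.polyfit(Q[:,0],Q[:,1],1),"xmax",Q[:,0].max())
W=L@M.T+p
k=(W[:,0]>.46)&(W[:,0]<.66)&(W[:,1]>-.29)&(W[:,1]<-.11)&(W[:,2]>.064)&(W[:,2]<.078);Q=W[k]
print("wall",len(Q),cv2.boxPoints(cv2.minAreaRect(Q[:,:2].astype(np.float32))).round(4).tolist())
cv2.imwrite("pics/wl.png",im[:,:,::-1])
for n in("side","scene"):
    im,d=manip.capture(n);cv2.imwrite(f"pics/{n}L.png",im[:,:,::-1]);P,_,_=cloud(n,d);T=(P-p)@M
    k=(np.abs(T[:,0])<.057)&(T[:,1]<-.002)&(T[:,1]>-.02)&(T[:,2]>.02)&(T[:,2]<.085);T=T[k]
    if len(T)>50:
        print(n,len(T),"plane y=ax+bz+c",np.linalg.lstsq(np.c_[T[:,0],T[:,2],np.ones(len(T))],T[:,1],rcond=None)[0].round(4))
E
python3 m.py
```

```text
tcp [ 0.46410528 -0.198383    0.10025951]
zfit [ 0.03341407 -0.01461186] yfit [0.00177619 0.00058131] xmax 0.058615801678924676
wall 9136 [[0.45509999990463257, -0.2533000111579895], [0.5995000004768372, -0.26330000162124634], [0.6074000000953674, -0.14959999918937683], [0.46299999952316284, -0.1395999938249588]]
scene 232 plane y=ax+bz+c [ 0.017  -0.0111 -0.007 ]
```

Call:
{"api": "send_rows", "payload": {
  "delta_pos": [
    [0, 0, -0.001],
    [0, 0, -0.0018],
    [0, 0.004, -0.0018],
    [0, 0.008, -0.0018],
    [0, 0.012, -0.0018],
    [0, 0.015, -0.0018],
    [0, 0.018, -0.0018],
    [0, 0.02, -0.0018],
    [0, 0.022, -0.0018],
    [0, 0.022, -0.0018]
  ],
  "yaw": [0, 0, 0, 0, 0, 0, 0, 0, 0, 0],
  "fingers": [0, 0, 0, 0, 0, 0, 0, 0, 0, 0],
  "grip_force": 90
}}

```text
time: 10.58
ee_pos: [0.4848, -0.2001, 0.1003]
eef_rot: [-0.0, 0.731, 0.682, -0.001]
contact_force: [-7.9, 0.3, 11.9]
grip_width: 0.013
finger_force: 89.9
```

Call:
{"api": "send_rows", "payload": {
  "delta_pos": [
    [0, 0, -0.0006],
    [0, 0.002, -0.0007],
    [0, 0.004, -0.0007],
    [0, 0.006, -0.0007],
    [0, 0.007, -0.0007],
    [0, 0.007, -0.0007],
    [0, 0.007, -0.0007]
  ],
  "yaw": [0, 0, 0, 0, 0, 0, 0],
  "fingers": [0, 0, 0, 0, 0, 0, 0]
}}

```text
time: 11.45
ee_pos: [0.4919, -0.2003, 0.1005]
eef_rot: [-0.001, 0.731, 0.682, -0.001]
contact_force: [-6.5, -0.9, 0.5]
grip_width: 0.0122
finger_force: 88.1
```

```bash
python3 m.py
```

```text
tcp [ 0.4919409  -0.20033086  0.10045969]
zfit [ 0.03006983 -0.01436749] yfit [-0.00304116  0.00062688] xmax 0.05857755563892998
wall 15120 [[0.4828000068664551, -0.2549000084400177], [0.6158999800682068, -0.26409998536109924], [0.6237999796867371, -0.15080000460147858], [0.49070000648498535, -0.14159999787807465]]
scene 304 plane y=ax+bz+c [-0.0018 -0.0104 -0.0067]
```

Call:
{"api": "send_rows", "payload": {
  "delta_pos": [
    [0, 0.0015, 0],
    [0.001, 0.003, 0],
    [0.001, 0.0045, 0],
    [0.001, 0.0045, 0],
    [0.001, 0.0045, 0],
    [0.001, 0.0045, 0]
  ],
  "yaw": [0, 0, 0, 0, 0, 0],
  "fingers": [0, 0, 0, 0, 0, 0]
}}

```text
time: 12.35
ee_pos: [0.496, -0.1998, 0.1004]
eef_rot: [-0.001, 0.732, 0.682, -0.001]
contact_force: [-8.8, -3.1, 1.3]
grip_width: 0.0125
finger_force: 88.4
```

```bash
python3 m.py
python3 - <<'E'
from h import *
a=cv2.imread("pics/sideL.png")[230:350,220:360];b=cv2.imread("pics/wl.png")
o=np.zeros((400,800,3),np.uint8);o[:343,:400]=cv2.resize(a,(400,343),interpolation=2);o[:300,400:]=cv2.resize(b,(400,300));cv2.imwrite("pics/c2.png",o)
E
```

```text
tcp [ 0.49603732 -0.19984821  0.10042786]
zfit [ 0.02879106 -0.0143288 ] yfit [-0.00293391  0.00060519] xmax 0.05858322640977604
wall 15064 [[0.4875999987125397, -0.25589999556541443], [0.6205999851226807, -0.26409998536109924], [0.6276999711990356, -0.149399995803833], [0.49470001459121704, -0.14110000431537628]]
scene 307 plane y=ax+bz+c [ 0.0024  0.0035 -0.0075]
```

View pics/c2.png

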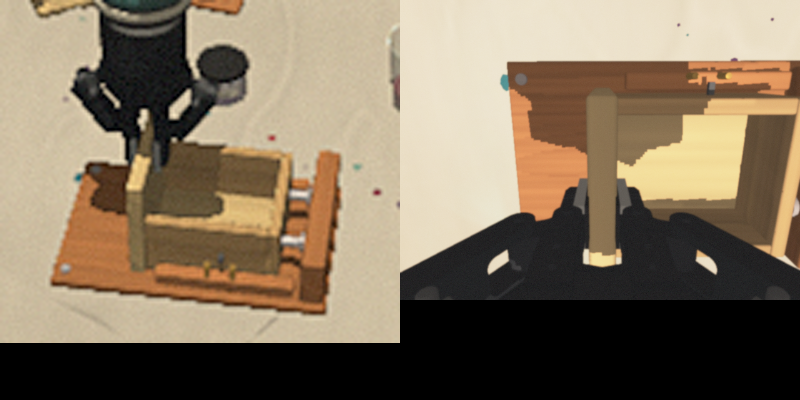

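Both views show the board upright against the drawer, with the pointer between the brass studs: (220,265) on the left and (710,85) on the right. The press force is about 9 N, so I'm handing in.

```bash
python3 -c "
from cell import manip
s=manip.get_state();print(s['contact_force'],s['ee_pos']);print(manip.close_job())"
```

```text
[-10.15735433  -2.89252126   1.32901002] [ 0.4960418  -0.19983288  0.10041401]
the job is handed in; nothing more can be done
None
```

I handed the job in with the drawer front upright on the jig bed, gripped and pressing the drawer with about 10 N, and the pointer standing between its studs; the hand-in returned no verdict.

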